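# Key a block carrier onto its register base

## Task

The blue carrier disc with the lino block on it rides high on its round wooden register base. Push its small upright wooden tab sideways with a fingertip to turn the disc until the notch in its rim stands over the brass pin on the base, then press down on the middle of the lino block until the disc sits fully down on the base, keyed on the pin, and let go. Do it by touch only: do not grip the tab, do not lift the carrier, and leave the things around it alone.

Things in the scene. Friction and masses are not known exactly. Their poses are not given: they have to be found in the camera images.
- base: Round wooden register base, 210 mm across, 24 mm thick, fixed to the table. Origin: centre of its underside (on the table, z = 0), on the turning axis. Its own +x points from the centre to the brass pin. A steel spindle (hidden under the disc) keeps the disc centred, with under 1 mm play.
- pin (a point): Brass pin on the base: a radial bar 9 mm wide with a rounded top that rises 5.5 mm above the base's top face, reaching from 64 to 96 mm from the centre; its outer part shows beyond the disc, with a small red dot just outside it. This point: on its top, 68 mm from the centre.
- carrier: Loose blue disc, 150 mm across, 28 mm thick, 0.76 kg with block and tab. Origin: centre of its underside. Its own +x points from the centre to the notch, -x to the tab. Its underside is 31 mm above the table at the start (1.5 mm clear of the pin), 24 mm when fully seated. It turns either way with little drag (1 to 5 N at the tab). Pressed with the notch off the pin, it stops on the pin, high.
- collar (a joint): Stiff steel collar, 112 mm across, sliding in the base under the disc and carrying it. Value in m: 0 at the start (high), 0.007 when the disc is seated. It yields at about 13 N, the disc's weight of 6 to 9 N included, so to 4 to 7 N of pressing, and stays where it is pushed, with no spring back.
- notch (a point): Open notch in the disc's rim, 12.5 mm wide (1.75 mm clearance on each side of the pin; the pin's rounded top leads it in), 15 mm deep from the rim, cut through; a short white line on the disc points to it. This point: in the notch, 68 mm from the centre, level with the disc's underside.
- tab_mid (a point): Upright wooden tab for turning, a flat plate fixed on edge on the disc opposite the notch: 30 mm high above the disc's top face, 7 mm thick, 26 mm long along the radius (47 to 73 mm from the centre), so its flat faces look along the turning direction. This point: its middle, half-way up, 60 mm from the centre.
- block_top (a point): Lino block 95 x 65 x 21 mm fixed on the disc's centre, its long side square to the line from tab to notch. This point: middle of its top face, on the turning axis, 80 mm above the table at the start and 73 mm when seated: the place to press.
- tab: The same tab; origin: centre of its foot, on the disc's top face.
- cutter: Lino cutter with a wooden mushroom handle, 96 x 30 x 27 mm, loose, lying left of the base. Origin: centre of its underside. Leave it.
- tube: White ink tube, 43 x 146 x 30 mm, loose, lying right of the base. Origin: centre of its underside. Leave it.
- mug: Green and white mug, 101 mm high, loose, behind the base. Origin: centre of its underside. Leave it.
- tape: Roll of masking tape, 104 mm across, 25 mm high, loose, farther right. Origin: centre of its underside. Leave it.
Not all that is in view belongs to the job. There is more than one size of the carrier; the one meant has the size given above.

How it is judged:
At the end, for the whole second after the job is handed in: The disc lies flat and at rest on the base (underside within 1.8 mm of the base's top face, tilt under 0.03 rad, centre within 3 mm), its notch over the pin (within 4 mm) (z of carrier in the frame of base below 0.0258 m and horizontal distance between notch and pin below 0.004 m and horizontal distance between carrier and base below 0.003 m and angle between carrier's own z axis and vertical below 0.03 rad and linear speed of carrier below 0.01 m/s); the robot touches nothing.
It fails at once if the carrier is lifted (more than 6 mm above its starting height) (z of carrier in the frame of base above 0.037 m).
It fails at once if the tab is gripped or forced (more than 36 N on it) (contact force between the fingers and tab above 36 N).
It fails at once if a bystander is moved more than 30 mm (distance of any of cutter, tube, mug, tape from where it was at the start of the episode above 0.03 m).
It also fails if it takes over 48 s, if anything falls off the work surface, if the arm or the gripper's body presses on something with over 40 N, if the wrist force passes 120 N, or if a joint passes its speed limit or range.

## Robot

A 7-joint arm with a two-finger parallel gripper is mounted at the origin on the work surface; the furniture and walls round the work are solid. World frame = base frame: x ahead of the robot, y to its left, z up, the work surface at z = 0. Lengths are in m, angles in rad, forces in N, time in s.
With the tool pointing down it reaches from about 0.425 to 0.875 m from the base axis. Payload 4.7 kg.
Tool frame: the origin (TCP) lies on the centre line of the jaws, within the pads' length; the fingertips stand 14 mm ahead of it and the grasp point (between the pads) lies 5 mm behind it; z points along the fingers, y is the direction in which the jaws open and shut (so a half turn about z gives the same grasp; the last joint's range is limited). The gripper opens to 87 mm and grips with 3 to 60 N. Pads are 19 mm wide; open, the fingers measure 117 mm over their backs; the gripper's body (75 mm by 190 mm) begins 51 mm behind the grasp point.
Start: joints at [-1.143, 0.321, -0.07, 1.45, 0.023, 1.371, -0.057], TCP at [0.261, 0.595, 0.237] pointing down, gripper open.
Joint ranges: [-2.86, 2.86], [-0.3, 2.09], [-1.38, 1.24], [0.06, 2.45], [-1.56, 4.7], [0.09, 2.05], [-2.69, 2.69]. Speed limits (rad/s): [2.57, 2.57, 3.14, 3.14, 3.14, 3.14, 3.14].

## Interface

Orientations are given as a rotation vector (axis times angle).
In Python, from bench import ctrl gives the robot as it stands. The module is installed in compiled form; this text tells all that it offers.
- The arm moves only by the tool step_arm, never from a script. Its argument "plan" is a list of rows, each a list of 3 entries, a list of its own where there are three numbers: the turn, a rotation vector about the tool's x, y, z in rad, then the shift along the tool's x, y, z in m, then the closure in counts, from 0 (fully open) to 255 (shut). In form: [[[rx, ry, rz], [x, y, z], hand], ...]. A call has exactly 10 rows; each row is the pose to reach, as a shift and turn from the pose commanded when the call began, along the tool's axes at that moment; what a row does not reach only later rows make up. A row lasts 1/8 s, in which the tool goes at most 62.5 mm and 10.7 degrees, less where a joint would pass 70% of its speed; a pose out of reach is approached as far as the arm can. A call with a gripper value outside its range is refused whole. The fingers move at their own pace and stop on an object; "squeeze" is the grip in N (left out, the last holds). Time passes only in rows, so rows that repeat a pose let the fingers close, or fill a call up. It gives the time, the measured TCP pose, the force and the opening at its end, in the units of the state.
- ctrl.get_state(): the state, without advancing time (a new reading comes with each control period).
- ctrl.get_image(name): name is "scene" or "top" or "wrist"; returns the picture (420x560x3 uint8, red, green, blue); there is no depth.
- ctrl.calibration(name): a dict with "fov_y" (degrees; the focal length in pixels is half the picture's height over the tangent of half this angle, whatever the lens; pixels are square), "cx", "cy" (the principal point, pixels), "rvec" (rotation vector, rad) and "tvec" (3), from world to camera coordinates, as OpenCV has them. Camera axes: x right, y down, z forward; pixel columns grow to the right and rows downward; lengths in m; the calibration is good to about 2 mm. A picture is of the moment at which its call begins: read the wrist's pose just before it. calibration takes no time and is no camera call; for the wrist camera it gives the pose at the moment of the call.
- ctrl.close_job(): hands the job in, once; it reports no verdict.
Trained networks look in the newest picture that a camera, given by its name, has taken for a name from the list of things; names that differ only in an ending like _2 or _b are one class to them, and where a whole thing is asked for, a point or a joint stands for the part that bears it (a point fixed in the world has none). Each returns a list of dicts, best first, with "score" (0 to 1); they miss things now and then, are a little off and sometimes report something else, mostly with a low value. They report only what shows in the picture. A call takes as long as a camera call. They do not tell look-alikes from the thing itself.
- ctrl.cut_out(camera, label): "pixels" (420x560 bool, what is visible of it) and "rect" ([left, top, width, height] in pixels, round what is visible of it).
The state is a dict: "time": time; "joint_positions": joint angles; "qd": joint speeds; "joint_torque": joint torques, N m; "position": TCP position; "tool_rot": TCP orientation; "ft_force": force on the tool from outside, world axes, zero at the start; "torque": the same for the moment, N m; "grip_width": opening from 0.0 (shut) to 1.0 (fully open).
Only numpy, scipy, OpenCV 4.12 (cv2) and the standard library are available. Lean on these libraries where they do the work, as an engineer would, in place of code of your own. Each camera call takes 0.05 s, during which the arm holds its last target.

## Working session

There is one attempt and no reset: what is moved stays moved. The work goes in short steps, Python scripts to look and compute and a tool call to move; the robot and the scene stay as the last step left them, time stands still between calls to the robot, and variables do not carry over. Pictures are saved under pics/ and viewed, and the job is handed in when it is done.

Besides the shell and the picture viewer there is one more tool, called after "Call:" in YAML: its name, and indented under it one key for each argument. step_arm: Moves the arm, as the interface text tells. Its arguments: {"type":"object","properties":{"plan":{"type":"array"},"squeeze":{"type":"number"}},"required":["plan"]}

```bash
mkdir -p pics
python3 - <<'E'
from bench import ctrl
import cv2
s=ctrl.get_state();print(s)
for n in ("scene","top"):
    im=ctrl.get_image(n);cv2.imwrite(f"pics/{n}0.png",cv2.cvtColor(im,cv2.COLOR_RGB2BGR));print(n,ctrl.calibration(n))
E
```

```text
{'time': 0.0, 'joint_positions': array([-1.14292292,  0.32181988, -0.07007792,  1.4517081 ,  0.02260299,
        1.37079542, -0.05689374]), 'qd': array([ 0.00058447,  0.00055481,  0.00077933, -0.00071352,  0.00150128,
        0.00130525,  0.00025096]), 'joint_torque': array([ 1.72195028e-04, -4.91299224e+01, -4.04132176e-01, -3.12523448e+01,
       -6.39791088e-02,  4.38865414e-02,  1.67108765e-04]), 'position': array([0.26117538, 0.59462805, 0.23544685]), 'tool_rot': array([-6.45217338e-01, -3.07431817e+00,  3.01761490e-03]), 'ft_force': array([-0.94003751,  0.33533789,  0.01190684]), 'torque': array([-0.01248526,  0.01344327,  0.03376282]), 'grip_width': 1.0029420895106156}
scene {'fov_y': 42.36266561338243, 'cx': 275.32187643436146, 'cy': 213.1703933512264, 'rvec': array([ 0.79987058, -2.51882948,  1.16737501]), 'tvec': array([0.58501953, 0.13367765, 1.31175063])}
top {'fov_y': 47.527214278856235, 'cx': 282.72700693002474, 'cy': 210.13933303672903, 'rvec': array([ 2.16238419, -2.01967357,  0.23111322]), 'tvec': array([0.20501046, 0.5852826 , 1.20300234])}
```

View pics/scene0.png

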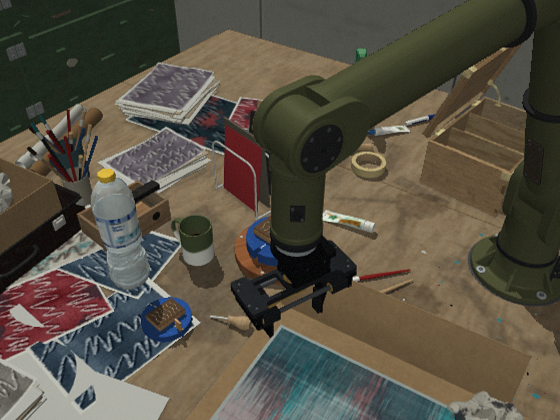

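View pics/top0.png

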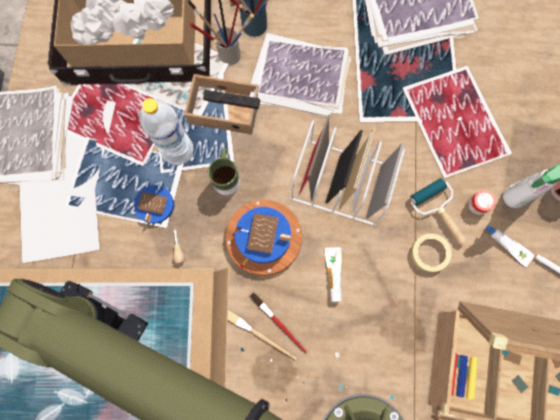

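The top view shows the base and disc at about (263,236), with a smaller look-alike disc at (153,205). I'll zoom in on the real one and project it.

```bash
cat > h.py <<'E'
import numpy as np,cv2
from bench import ctrl
def cam(n):
    c=ctrl.calibration(n);f=210/np.tan(np.radians(c['fov_y']/2))
    return np.array([[f,0,c['cx']],[0,f,c['cy']],[0,0,1]]),np.array(c['rvec']),np.array(c['tvec'])
def unproj(c,px,z):
    K,r,t=c;R=cv2.Rodrigues(r)[0];o=-R.T@t
    d=R.T@np.linalg.inv(K)@np.array([px[0],px[1],1.]);return o+d*(z-o[2])/d[2]
def proj(c,P): return cv2.projectPoints(np.atleast_2d(np.array(P,float)),c[1],c[2],c[0],None)[0][:,0]
E
python3 - <<'E'
from h import *
im=cv2.imread('pics/top0.png')
cv2.imwrite('pics/topz0.png',cv2.resize(im[190:285,210:350],None,fx=5.7,fy=5.7,interpolation=cv2.INTER_CUBIC))
c=cam('top')
ctrl.get_image('top')
for l in('base','carrier','tab','cutter','tube','mug','tape','pin'):
    for d in ctrl.cut_out('top',l)[:2]:
        ys,xs=np.nonzero(d['pixels']);print(l,d['score'],d['rect'],unproj(c,(xs.mean(),ys.mean()),.024).round(3))
        if l in('base',) and d['score']>.5:
            ct=max(cv2.findContours(d['pixels'].astype(np.uint8),0,1)[0],key=len);e=cv2.fitEllipse(ct);print(e,unproj(c,e[0],.024))
        if l=='carrier':
            ct=max(cv2.findContours(d['pixels'].astype(np.uint8),0,1)[0],key=len);e=cv2.fitEllipse(ct);print(e,unproj(c,e[0],.059))
print(ctrl.get_state()['time'])
E
```

```text
base 0.9 [225.5, 199.5, 75.4, 75.5] [0.494 0.292 0.024]
((263.1428527832031, 237.3870391845703), (75.68749237060547, 76.10829162597656), 65.4933090209961) [0.5007895  0.29344048 0.024     ]
carrier 0.69 [234.6, 212.1, 52.4, 53.2] [0.508 0.296 0.024]
((262.4593811035156, 234.64256286621094), (54.31045913696289, 55.77668380737305), 32.50496292114258) [0.50193427 0.29377418 0.059     ]
carrier 0.6 [134.0, 184.4, 39.0, 42.5] [0.573 0.605 0.024]
((153.21934509277344, 204.43182373046875), (37.74102020263672, 39.17475891113281), 75.48040008544922) [0.5645037  0.59464391 0.059     ]
tab 0.51 [279.2, 232.5, 8.9, 7.7] [0.504 0.236 0.024]
cutter 0.62 [233.6, 206.2, 59.2, 57.4] [0.508 0.294 0.024]
cutter 0.47 [175.7, 245.4, 5.8, 18.5] [0.438 0.52  0.024]
tube 0.89 [324.9, 248.6, 16.2, 54.0] [0.419 0.097 0.024]
mug 0.89 [207.2, 150.1, 33.8, 45.6] [0.672 0.419 0.024]
tape 0.81 [413.2, 232.0, 35.8, 38.4] [ 0.491 -0.163  0.024]
pin 0.67 [226.6, 203.1, 76.4, 72.0] [0.493 0.291 0.024]
0.55
```

View pics/topz0.png

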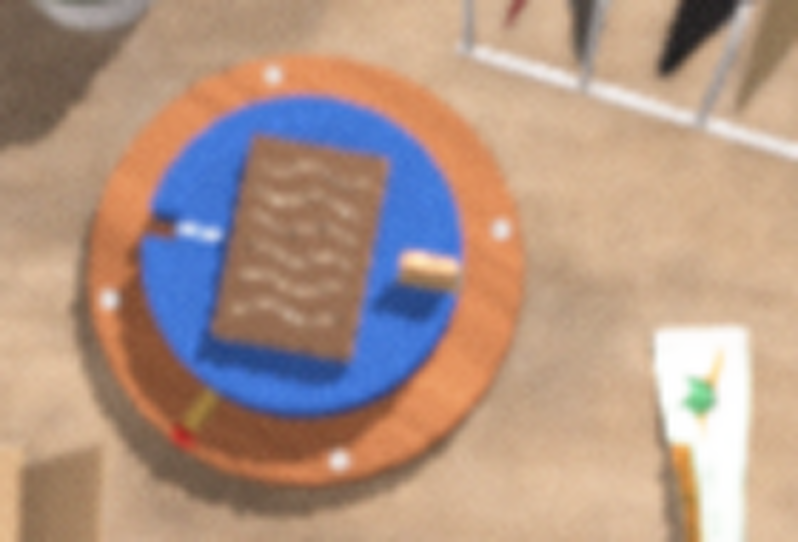

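The zoom shows the notch at about (150,230), the tab at (430,262), and the pin and red dot at about (205,405) and (183,436). Next I'll get the angles.

Run:
```python
from h import *
c=cam('top');C=np.array([.5013,.2936])
z=lambda u,v:(209.5+(u+.5)/5.7,189.5+(v+.5)/5.7)
for n,p,h in(('dot',(183,436),.024),('pinvis',(202,408),.0285),('notch',(155,225),.059),('line',(200,232),.059),('tabtop',(430,262),.089),('tabL',(400,262),.089),('tabR',(460,266),.089),('blk',(301,248),.080),('rack',(465,50),.0),('tubetop',(700,330),.02),('A',(258,135),.08),('B',(388,155),.08),('Cc',(350,358),.08),('D',(212,338),.08)):
    P=unproj(c,z(*p),h)[:2];d=P-C;print(n,P.round(4),np.hypot(*d).round(4),np.degrees(np.arctan2(d[1],d[0])).round(1))
```

```text
dot [0.4188 0.3449] 0.0971 148.1
pinvis [0.4321 0.3367] 0.0815 148.1
notch [0.5123 0.3633] 0.0705 81.0
line [0.5105 0.342 ] 0.0492 79.3
tabtop [0.4981 0.2334] 0.0603 -93.0
tabL [0.4972 0.247 ] 0.0468 -95.1
tabR [0.4972 0.2197] 0.074 -93.2
blk [0.5022 0.293 ] 0.0011 -33.2
rack [0.6221 0.2244] 0.1392 -29.8
tubetop [0.4865 0.1035] 0.1907 -94.4
A [0.5539 0.317 ] 0.0576 24.0
B [0.5485 0.2563] 0.0602 -38.3
Cc [0.4531 0.2668] 0.0551 -150.9
D [0.458  0.3301] 0.0567 139.8
```

Call:
step_arm:
  plan:
    - [[0,0,0.14],[-0.037,-0.027,0.002],255]
    - [[0,0,0.28],[-0.074,-0.055,0.005],255]
    - [[0,0,0.42],[-0.111,-0.082,0.009],255]
    - [[0,0,0.56],[-0.148,-0.109,0.013],255]
    - [[0,0,0.7],[-0.184,-0.137,0.017],255]
    - [[0,0,0.85],[-0.221,-0.164,0.021],255]
    - [[0,0,0.99],[-0.258,-0.191,0.025],255]
    - [[0,0,1.13],[-0.295,-0.219,0.03],255]
    - [[0,0,1.27],[-0.332,-0.246,0.035],255]
    - [[0,0,1.27],[-0.332,-0.246,0.035],255]
  squeeze: 10

```text
time: 1.8
position: [0.4684, 0.232, 0.2016]
tool_rot: [2.351, 2.082, -0.0]
ft_force: [-0.0, 0.1, -0.4]
grip_width: 0.019
```

Run:
```python
from h import *
s=ctrl.get_state()
for k in('time','position','tool_rot','joint_positions','ft_force','grip_width'):print(k,s[k])
np.set_printoptions(precision=5)
for n in ("scene","top","wrist"):
    print(cam(n)) if n=='wrist' else 0
    im=ctrl.get_image(n);cv2.imwrite(f"pics/{n}1.png",cv2.cvtColor(im,cv2.COLOR_RGB2BGR))
np.save('w1.npy',np.concatenate([cam('wrist')[1],cam('wrist')[2]]))
```

```text
time 1.8
position [0.46844298 0.23203515 0.2015896 ]
tool_rot [ 2.35072106e+00  2.08200510e+00 -3.94297367e-04]
joint_positions [-0.79199243  0.06789199  0.29374017  1.82329853 -0.01915286  1.25328098
 -0.6140056 ]
ft_force [-0.02539024  0.06913754 -0.44852581]
grip_width 0.018565970776510458
(array([[324.05139,   0.     , 282.62841],
       [  0.     , 324.05139, 207.86519],
       [  0.     ,   0.     ,   1.     ]]), array([-2.83803,  0.16001,  0.02462]), array([-0.43618,  0.24846,  0.44376]))
```

View pics/wrist1.png

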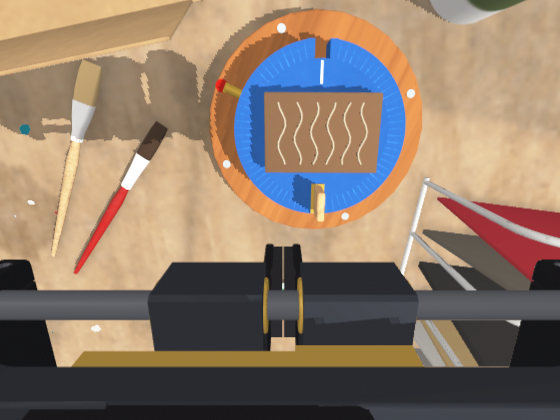

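View pics/scene1.png

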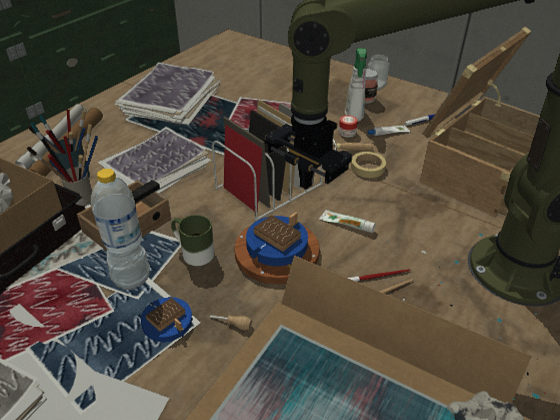

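View pics/top1.png

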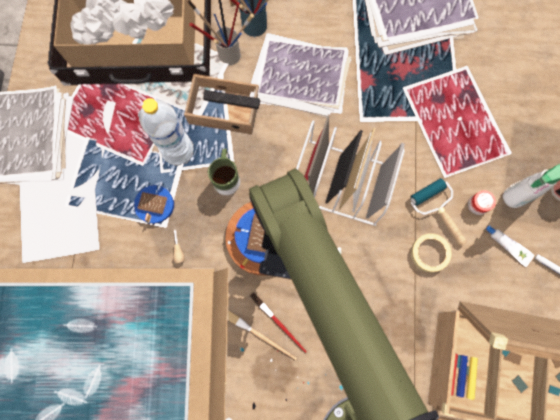

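The wrist view shows it all clearly: notch at (322,47), white line at (321,72), tab top at (320,200), pin at (232,90), red dot at (221,86). Zooming to measure.

Run:
```python
from h import *
im=cv2.imread('pics/wrist1.png')
cv2.imwrite('pics/wz1.png',cv2.resize(im[0:235,200:440],None,fx=2.5,fy=2.5,interpolation=cv2.INTER_CUBIC))
K=cam('wrist')[0];v=np.load('w1.npy');c=(K,v[:3],v[3:])
d=ctrl.cut_out('wrist','base')[0];ct=max(cv2.findContours(d['pixels'].astype(np.uint8),0,1)[0],key=len);e=cv2.fitEllipse(ct);print(e,unproj(c,e[0],.024))
for d in ctrl.cut_out('wrist','carrier')[:1]:
    ct=max(cv2.findContours(d['pixels'].astype(np.uint8),0,1)[0],key=len);e=cv2.fitEllipse(ct);print(e,unproj(c,e[0],.059))
C=np.array([.5013,.2936])
for n,p,h in(('dot',(220.5,86),.024),('pin',(233,91),.029),('notch',(322,40),.059),('line',(321.5,72),.059),('tabtop',(320,203),.089),('A',(264,92.5),.08),('B',(382,92.5),.08),('C',(378.5,172),.08),('D',(266,172),.08)):
    P=unproj(c,p,h)[:2];d=P-C;print(n,P.round(4),np.hypot(*d).round(4),np.degrees(np.arctan2(d[1],d[0])).round(1))
```

```text
((315.4632568359375, 118.67500305175781), (210.85699462890625, 219.8848114013672), 20.098783493041992) [0.50487414 0.30433189 0.024     ]
((319.44415283203125, 126.7164077758789), (168.2281951904297, 174.5550994873047), 38.63005447387695) [0.50451562 0.29863438 0.059     ]
dot [0.4181 0.344 ] 0.0973 148.8
pin [0.4298 0.3379] 0.0841 148.2
notch [0.5119 0.3666] 0.0738 81.8
line [0.5096 0.3427] 0.0498 80.3
tabtop [0.4971 0.2384] 0.0554 -94.4
A [0.461 0.331] 0.055 137.2
B [0.5533 0.3207] 0.0586 27.5
C [0.5491 0.2574] 0.0599 -37.1
D [0.4546 0.2679] 0.0533 -151.2
```

View pics/wz1.png

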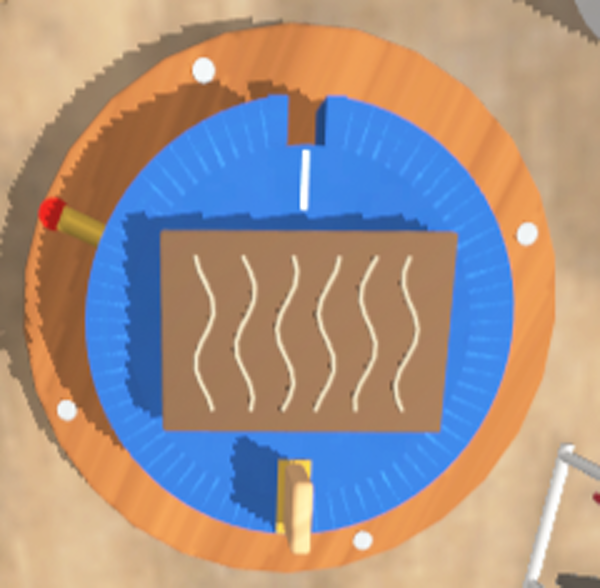

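```bash
cat >> h.py <<'E'
from scipy.optimize import least_squares
def fit(c,disc,rim,pin,z0,x0):
    # disc: list (px, (x,y,z) carrier frame incl z rel underside); params cx,cy,th,phi
    def res(p):
        r=[]
        for px,(x,y,z) in disc:
            P=[p[0]+x*np.cos(p[2])-y*np.sin(p[2]),p[1]+x*np.sin(p[2])+y*np.cos(p[2]),z0+z]
            r+=list(proj(c,P)[0]-px)
        for px in rim:
            P=unproj(c,px,.024);r.append((np.hypot(*(P[:2]-p[:2]))-.105)*700)
        for px,z in pin:
            P=unproj(c,px,z)[:2]-p[:2];r.append((-P[0]*np.sin(p[3])+P[1]*np.cos(p[3]))*700)
        return np.array(r)
    s=least_squares(res,x0,loss='soft_l1');print('C',s.x[:2].round(4),'notch',np.degrees(s.x[2]).round(2),'pin',np.degrees(s.x[3]).round(2),'res',res(s.x).round(1));return s.x
E
python3 - <<'E'
from h import *
K=cam('wrist')[0];v=np.load('w1.npy');c=(K,v[:3],v[3:])
q=lambda u,w:np.array([200+(u+.5)/2.5-.5,(w+.5)/2.5-.5])
b=.049
disc=[(q(161,231),(.0325,.0475,b)),(q(457,232),(.0325,-.0475,b)),(q(440,431),(-.0325,-.0475,b)),(q(163,431),(-.0325,.0475,b)),
(q(288,145),(.06,.00625,.028)),(q(325,145),(.06,-.00625,.028)),(q(286,97),(.0747,.00625,.028)),(q(327,97),(.0747,-.00625,.028)),
(q(310,552),(-.073,-.0035,.058)),(q(294,553),(-.073,.0035,.058))]
rim=[q(292,24),q(555,290),q(285,571),q(470,92),q(480,490),q(110,510)]
pin=[(q(51,213),.024),(q(82,228),.0295)]
x0=[.502,.294,1.43,2.58]
fit(c,disc,rim,pin,.031,x0)
fit(c,disc,[],pin,.031,x0)
fit(c,disc[4:8],rim,pin,.031,x0)
E
```

```text
C [0.504 0.294] notch 83.52 pin 149.37 res [-0.9 -0.4  1.4 -0.5  1.   1.4 -0.5  1.1 -0.7 -0.1 -0.3 -0.1  0.7 -0.7
 -0.3 -0.7  0.4  1.6 -1.4  1.2 -0.7 -1.  -1.3 -0.9  0.4  0.2 -0.   0. ]
C [0.5041 0.294 ] notch 83.54 pin 149.43 res [-0.8 -0.5  1.5 -0.6  1.1  1.3 -0.4  1.1 -0.6 -0.2 -0.2 -0.1  0.8 -0.8
 -0.2 -0.8  0.5  1.5 -1.3  1.1 -0.   0. ]
C [0.5034 0.2937] notch 83.0 pin 149.08 res [-0.6  0.2 -0.3  0.4  0.9 -0.4 -0.1 -0.2 -0.5 -0.7 -1.5 -0.5  0.5 -0.2
  0.  -0. ]
```

Call:
step_arm:
  plan:
    - [[0,0,0],[0.003,0,0.02],255]
    - [[0,0,0],[0.005,0,0.04],255]
    - [[0,0,0],[0.005,0,0.06],255]
    - [[0,0,0],[0.005,0,0.08],255]
    - [[0,0,0],[0.005,0,0.1],255]
    - [[0,0,0],[0.005,0,0.11],255]
    - [[0,0,0],[0.005,0,0.116],255]
    - [[0,0,0],[0.005,0,0.116],255]
    - [[0,0,0],[0.005,0,0.116],255]
    - [[0,0,0],[0.005,0,0.116],255]

```text
time: 3.3
position: [0.4674, 0.2416, 0.0862]
tool_rot: [2.343, 2.092, 0.002]
ft_force: [0.4, 0.0, 0.6]
grip_width: 0.005
```

Run:
```python
from h import *
s=ctrl.get_state()
for k in('time','position','tool_rot','ft_force'):print(k,s[k])
for n in ("scene","wrist"):
    im=ctrl.get_image(n);cv2.imwrite(f"pics/{n}2.png",cv2.cvtColor(im,cv2.COLOR_RGB2BGR))
im=cv2.imread('pics/scene2.png');cv2.imwrite('pics/sz2.png',cv2.resize(im[100:300,180:390],None,fx=2.8,fy=2.8))
```

```text
time 3.3
position [0.46742666 0.24160802 0.08619146]
tool_rot [2.34327835e+00 2.09236301e+00 1.89864229e-03]
ft_force [0.43735057 0.04226896 0.56798346]
```

View pics/wrist2.png

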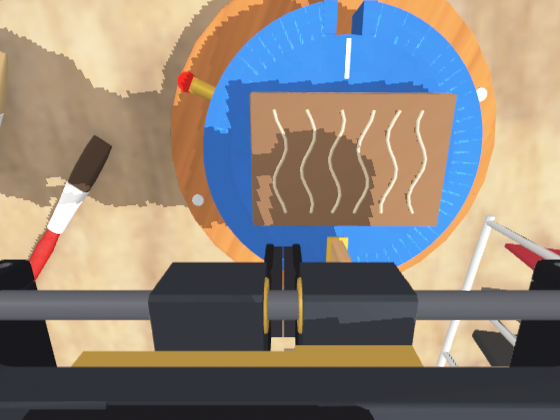

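View pics/sz2.png

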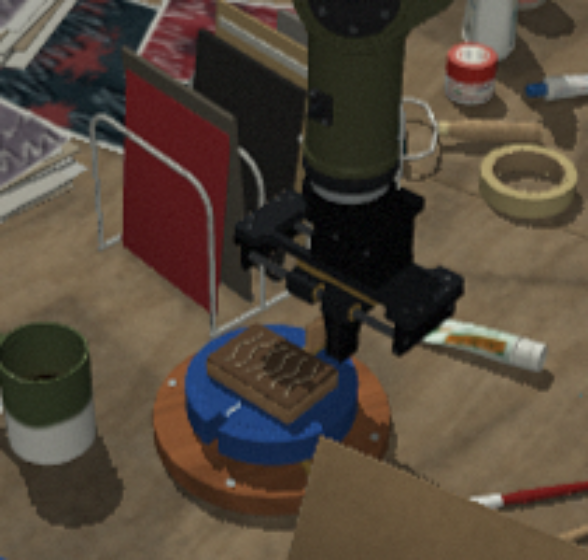

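The finger stands about 11 mm short of the tab, clear of the block. The body will pass close to the rack corner, so I'll plan the arc with a yaw lead in the middle.

```bash
cat > arc.py <<'E'
from h import *
C=np.array([.5033,.2939])
def pose(a,lead,r0=.059,H=.0158):
    a=np.radians(a);l=np.radians(lead);r=np.array([np.cos(a),np.sin(a)]);t=np.array([-r[1],r[0]])
    d=.0035+H*np.cos(abs(l))+.0095*np.sin(abs(l))
    return C+r0*r-d*t, a+np.pi/2+l   # xy, yaw of tool y
def rows(cur,yaw,A,L,**k):
    X=np.array([np.sin(yaw)*-1,np.cos(yaw)])  # tool x = y rotated +90 (z down)
    Y=np.array([np.cos(yaw),np.sin(yaw)])
    rack=np.array([.622,.224])
    for a,l in zip(A,L):
        p,y=pose(a,l,**k);d=p-cur
        q=rack-p;ex=abs(q@[-np.sin(y),np.cos(y)])-.0375;ey=abs(q@[np.cos(y),np.sin(y)])-.095
        print([[0,0,round(-(y-yaw),3)],[round(d@X,4),round(d@Y,4),0]],'a',round(a,1),p.round(4),'clear',round(float(np.hypot(max(ex,0),max(ey,0))),3))
E
python3 - <<'E'
from arc import *
rows(np.array([.4667,.2412]),np.radians(-6.47),np.linspace(-104.5,-82,10),np.linspace(2,20,10))
E
```

```text
[[0, 0, np.float64(0.105)], [np.float64(0.0008), np.float64(0.0028), 0]] a -104.5 [0.4695 0.2417] clear 0.058
[[0, 0, np.float64(0.027)], [np.float64(-0.0003), np.float64(0.0049), 0]] a -102.0 [0.4715 0.2403] clear 0.056
[[0, 0, np.float64(-0.052)], [np.float64(-0.0014), np.float64(0.0071), 0]] a -99.5 [0.4736 0.239 ] clear 0.054
[[0, 0, np.float64(-0.13)], [np.float64(-0.0023), np.float64(0.0094), 0]] a -97.0 [0.4758 0.2378] clear 0.051
[[0, 0, np.float64(-0.209)], [np.float64(-0.0032), np.float64(0.0118), 0]] a -94.5 [0.478  0.2367] clear 0.047
[[0, 0, np.float64(-0.287)], [np.float64(-0.004), np.float64(0.0142), 0]] a -92.0 [0.4803 0.2357] clear 0.042
[[0, 0, np.float64(-0.366)], [np.float64(-0.0046), np.float64(0.0166), 0]] a -89.5 [0.4827 0.2347] clear 0.038
[[0, 0, np.float64(-0.445)], [np.float64(-0.0052), np.float64(0.0191), 0]] a -87.0 [0.4851 0.2339] clear 0.035
[[0, 0, np.float64(-0.523)], [np.float64(-0.0057), np.float64(0.0217), 0]] a -84.5 [0.4876 0.2331] clear 0.035
[[0, 0, np.float64(-0.602)], [np.float64(-0.006), np.float64(0.0243), 0]] a -82.0 [0.4901 0.2325] clear 0.036
```

Call:
step_arm:
  plan:
    - [[0,0,0],[0.0008,0.0028,0],255]
    - [[0,0,0],[-0.0003,0.0049,0],255]
    - [[0,0,-0.052],[-0.0014,0.0071,0],255]
    - [[0,0,-0.13],[-0.0023,0.0094,0],255]
    - [[0,0,-0.209],[-0.0032,0.0118,0],255]
    - [[0,0,-0.287],[-0.004,0.0142,0],255]
    - [[0,0,-0.366],[-0.0046,0.0166,0],255]
    - [[0,0,-0.445],[-0.0052,0.0191,0],255]
    - [[0,0,-0.523],[-0.0057,0.0217,0],255]
    - [[0,0,-0.602],[-0.006,0.0243,0],255]

```text
time: 4.65
position: [0.4894, 0.232, 0.0852]
tool_rot: [-1.613, -2.694, 0.004]
ft_force: [-3.1, -1.6, 1.1]
grip_width: 0.008
```

Run:
```python
from arc import *
s=ctrl.get_state()
for k in('time','position','tool_rot','ft_force'):print(k,s[k])
for n in ("wrist",):
    im=ctrl.get_image(n);cv2.imwrite(f"pics/{n}3.png",cv2.cvtColor(im,cv2.COLOR_RGB2BGR))
rows(np.array([.4901,.2325]),np.radians(-6.47+np.degrees(.602)),np.linspace(-79.5,-57,10),np.full(10,20))
```

```text
time 4.65
position [0.48942598 0.23195181 0.08521437]
tool_rot [-1.61343215 -2.69352485  0.00417373]
ft_force [-3.10856855 -1.58386583  1.14141184]
[[0, 0, np.float64(-0.043)], [np.float64(-0.0018), np.float64(0.0021), 0]] a -79.5 [0.4928 0.232 ] clear 0.037
[[0, 0, np.float64(-0.087)], [np.float64(-0.0034), np.float64(0.0043), 0]] a -77.0 [0.4955 0.2316] clear 0.038
[[0, 0, np.float64(-0.131)], [np.float64(-0.0049), np.float64(0.0066), 0]] a -74.5 [0.4983 0.2313] clear 0.04
[[0, 0, np.float64(-0.174)], [np.float64(-0.0063), np.float64(0.009), 0]] a -72.0 [0.501  0.2311] clear 0.043
[[0, 0, np.float64(-0.218)], [np.float64(-0.0077), np.float64(0.0114), 0]] a -69.5 [0.5037 0.2311] clear 0.045
[[0, 0, np.float64(-0.261)], [np.float64(-0.0089), np.float64(0.0138), 0]] a -67.0 [0.5065 0.2312] clear 0.047
[[0, 0, np.float64(-0.305)], [np.float64(-0.01), np.float64(0.0163), 0]] a -64.5 [0.5092 0.2314] clear 0.048
[[0, 0, np.float64(-0.349)], [np.float64(-0.011), np.float64(0.0189), 0]] a -62.0 [0.5119 0.2317] clear 0.049
[[0, 0, np.float64(-0.392)], [np.float64(-0.0119), np.float64(0.0215), 0]] a -59.5 [0.5146 0.2321] clear 0.05
[[0, 0, np.float64(-0.436)], [np.float64(-0.0127), np.float64(0.0241), 0]] a -57.0 [0.5173 0.2327] clear 0.051
```

View pics/wrist3.png

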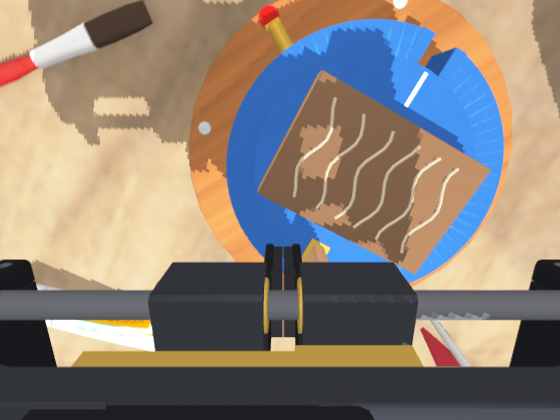

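The finger is on the tab with about 3.5 N, so I'll carry on round the arc.

Call:
step_arm:
  plan:
    - [[0,0,-0.043],[-0.0018,0.0021,0],255]
    - [[0,0,-0.087],[-0.0034,0.0043,0],255]
    - [[0,0,-0.131],[-0.0049,0.0066,0],255]
    - [[0,0,-0.174],[-0.0063,0.009,0],255]
    - [[0,0,-0.218],[-0.0077,0.0114,0],255]
    - [[0,0,-0.261],[-0.0089,0.0138,0],255]
    - [[0,0,-0.305],[-0.01,0.0163,0],255]
    - [[0,0,-0.349],[-0.011,0.0189,0],255]
    - [[0,0,-0.392],[-0.0119,0.0215,0],255]
    - [[0,0,-0.436],[-0.0127,0.0241,0],255]

```text
time: 5.95
position: [0.5174, 0.2313, 0.0852]
tool_rot: [-0.998, -2.978, 0.004]
ft_force: [-2.2, -2.6, 1.3]
grip_width: 0.005
```

Run:
```python
from arc import *
s=ctrl.get_state()
for k in('time','position','tool_rot','ft_force'):print(k,s[k])
np.save('w4.npy',np.concatenate(cam('wrist')[1:]))
for n in ("wrist",):
    im=ctrl.get_image(n);cv2.imwrite(f"pics/{n}4.png",cv2.cvtColor(im,cv2.COLOR_RGB2BGR))
rows(np.array([.5173,.2327]),np.radians(-6.47+np.degrees(1.038)),np.linspace(-54.7,-38.5,8),np.linspace(18,4,8))
```

```text
time 5.95
position [0.51736542 0.23127427 0.08522097]
tool_rot [-0.99754634 -2.97800817  0.00397509]
ft_force [-2.18509482 -2.5806927   1.25183915]
[[0, 0, np.float64(-0.005)], [np.float64(-0.0017), np.float64(0.0021), 0]] a -54.7 [0.5199 0.2333] clear 0.05
[[0, 0, np.float64(-0.011)], [np.float64(-0.0032), np.float64(0.0043), 0]] a -52.4 [0.5224 0.2342] clear 0.049
[[0, 0, np.float64(-0.016)], [np.float64(-0.0047), np.float64(0.0065), 0]] a -50.1 [0.525  0.2351] clear 0.047
[[0, 0, np.float64(-0.022)], [np.float64(-0.006), np.float64(0.0089), 0]] a -47.8 [0.5275 0.2362] clear 0.046
[[0, 0, np.float64(-0.027)], [np.float64(-0.0073), np.float64(0.0113), 0]] a -45.4 [0.5299 0.2373] clear 0.045
[[0, 0, np.float64(-0.033)], [np.float64(-0.0085), np.float64(0.0138), 0]] a -43.1 [0.5324 0.2386] clear 0.044
[[0, 0, np.float64(-0.038)], [np.float64(-0.0095), np.float64(0.0164), 0]] a -40.8 [0.5347 0.24  ] clear 0.043
[[0, 0, np.float64(-0.044)], [np.float64(-0.0104), np.float64(0.019), 0]] a -38.5 [0.5371 0.2416] clear 0.042
```

View pics/wrist4.png

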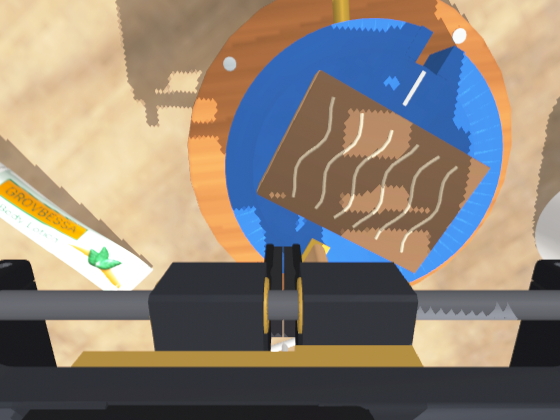

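Run:
```python
from arc import *
v=np.load('w4.npy');c=(cam('wrist')[0],v[:3],v[3:])
b=.049;a=np.array
disc=[(a([320,70]),(.0325,.0475,b)),(a([490,169]),(.0325,-.0475,b)),(a([415.,273]),(-.0325,-.0475,b)),(a([257,191]),(-.0325,.0475,b)),(a([416,64]),(.06,.00625,.028))]
fit(c,disc,[],[(a([342,10]),.0295)],.031,[.503,.294,2.0,2.58])
```

```text
C [0.5054 0.2936] notch 115.14 pin 149.97 res [ 0.4 -1.1  2.7  0.2 -0.2  3.3 -2.3  4.4 -0.3 -1.3 -0. ]
```

The disc is at about 115° against the pin's 149.5°. The fingertip is thinner than I assumed (half-extent about 7.5 mm), so I'll re-plan with that value.

Run:
```python
from arc import *
rows(np.array([.5173,.2327]),np.radians(-6.47+np.degrees(1.038)),np.linspace(-62,-37,10),np.linspace(18,2,10),H=.0075)
```

```text
[[0, 0, np.float64(0.122)], [np.float64(0.0003), np.float64(0.0032), 0]] a -62.0 [0.519  0.2354] clear 0.045
[[0, 0, np.float64(0.105)], [np.float64(-0.0016), np.float64(0.0058), 0]] a -59.2 [0.522  0.2364] clear 0.044
[[0, 0, np.float64(0.087)], [np.float64(-0.0033), np.float64(0.0084), 0]] a -56.4 [0.525  0.2375] clear 0.044
[[0, 0, np.float64(0.07)], [np.float64(-0.0048), np.float64(0.0112), 0]] a -53.7 [0.5279 0.2387] clear 0.043
[[0, 0, np.float64(0.052)], [np.float64(-0.0062), np.float64(0.014), 0]] a -50.9 [0.5307 0.2401] clear 0.043
[[0, 0, np.float64(0.035)], [np.float64(-0.0075), np.float64(0.0169), 0]] a -48.1 [0.5335 0.2417] clear 0.042
[[0, 0, np.float64(0.018)], [np.float64(-0.0086), np.float64(0.0199), 0]] a -45.3 [0.5361 0.2434] clear 0.042
[[0, 0, np.float64(0.0)], [np.float64(-0.0096), np.float64(0.0229), 0]] a -42.6 [0.5387 0.2452] clear 0.042
[[0, 0, np.float64(-0.017)], [np.float64(-0.0104), np.float64(0.026), 0]] a -39.8 [0.5412 0.2472] clear 0.042
[[0, 0, np.float64(-0.035)], [np.float64(-0.011), np.float64(0.0291), 0]] a -37.0 [0.5436 0.2493] clear 0.041
```

Call:
step_arm:
  plan:
    - [[0,0,0.02],[0.0003,0.0026,0],255]
    - [[0,0,0.04],[-0.0016,0.0055,0],255]
    - [[0,0,0.05],[-0.0033,0.0084,0],255]
    - [[0,0,0.05],[-0.0048,0.0112,0],255]
    - [[0,0,0.05],[-0.0062,0.014,0],255]
    - [[0,0,0.035],[-0.0075,0.0169,0],255]
    - [[0,0,0.018],[-0.0086,0.0199,0],255]
    - [[0,0,0],[-0.0096,0.0229,0],255]
    - [[0,0,-0.017],[-0.0104,0.026,0],255]
    - [[0,0,-0.035],[-0.011,0.0291,0],255]

```text
time: 7.25
position: [0.5443, 0.2494, 0.0857]
tool_rot: [0.943, 2.997, 0.0]
ft_force: [-3.0, -0.9, -0.4]
grip_width: 0.007
```

Run:
```python
from arc import *
s=ctrl.get_state()
for k in('time','position','tool_rot','ft_force'):print(k,s[k])
np.save('w5.npy',np.concatenate(cam('wrist')[1:]))
for n in ("wrist","scene"):
    im=ctrl.get_image(n);cv2.imwrite(f"pics/{n}5.png",cv2.cvtColor(im,cv2.COLOR_RGB2BGR))
im=cv2.imread('pics/scene5.png');cv2.imwrite('pics/sz5.png',cv2.resize(im[100:300,180:390],None,fx=2.8,fy=2.8))
```

```text
time 7.25
position [0.5442679  0.24944007 0.08567687]
tool_rot [9.42958210e-01 2.99660483e+00 4.52574433e-05]
ft_force [-2.96068413 -0.94356485 -0.38656247]
```

View pics/wrist5.png

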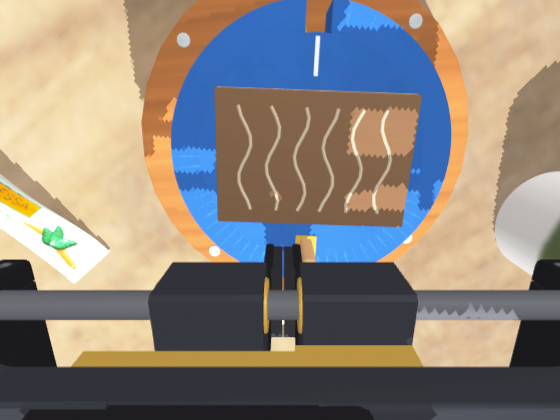

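View pics/sz5.png

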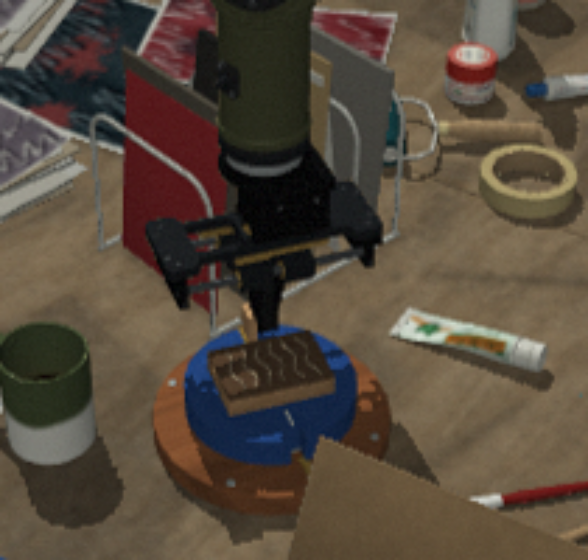

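Run:
```python
from arc import *
v=np.load('w5.npy');c=(cam('wrist')[0],v[:3],v[3:])
b=.049;a=np.array
disc=[(a([217,87]),(.0325,.0475,b)),(a([421,95]),(.0325,-.0475,b)),(a([402.,226]),(-.0325,-.0475,b)),(a([218,220]),(-.0325,.0475,b)),(a([305,29]),(.06,.00625,.028)),(a([329,32]),(.06,-.00625,.028))]
x=fit(c,disc,[],[],.031,[.503,.294,2.4,2.58])
p=np.radians(149.4);r=np.array([.5035,.294]);e=np.array([np.cos(p),np.sin(p)])
print(proj(c,[[*(r+k*e),.0295] for k in(.064,.08,.096)]))
```

```text
C [0.5053 0.2937] notch 143.17 pin 147.82 res [-5.1 -1.6  2.6 -2.   0.9  2.3 -2.1  2.4 -0.5  1.8  1.2 -0.3]
[[ 2.98880359e+02  3.20484455e+01]
 [ 2.97133017e+02 -1.82972757e-01]
 [ 2.95291087e+02 -3.41591732e+01]]
```

Run:
```python
from arc import *
rows(np.array([.5436,.2493]),np.radians(55),[-35.5,-34,-32.5,-31.5],[1,1,0,0],H=.0075)
```

```text
[[0, 0, np.float64(-0.009)], [np.float64(-0.0003), np.float64(0.0017), 0]] a -35.5 [0.5448 0.2505] clear 0.041
[[0, 0, np.float64(-0.035)], [np.float64(-0.0006), np.float64(0.0033), 0]] a -34 [0.546  0.2517] clear 0.041
[[0, 0, np.float64(-0.044)], [np.float64(-0.0008), np.float64(0.005), 0]] a -32.5 [0.5471 0.2529] clear 0.041
[[0, 0, np.float64(-0.061)], [np.float64(-0.001), np.float64(0.006), 0]] a -31.5 [0.5479 0.2537] clear 0.041
```

Call:
step_arm:
  plan:
    - [[0,0,-0.009],[-0.0003,0.0017,0],255]
    - [[0,0,-0.035],[-0.0006,0.0033,0],255]
    - [[0,0,-0.044],[-0.0008,0.005,0],255]
    - [[0,0,-0.061],[-0.001,0.006,0],255]
    - [[0,0,-0.061],[-0.001,0.006,0],255]
    - [[0,0,-0.061],[-0.001,0.002,0],255]
    - [[0,0,-0.061],[-0.001,-0.005,-0.005],255]
    - [[0,0,-0.061],[-0.001,-0.005,-0.045],255]
    - [[0,0,-0.061],[-0.001,-0.005,-0.085],255]
    - [[0,0,-0.061],[-0.001,-0.005,-0.12],255]

```text
time: 8.6
position: [0.5424, 0.2446, 0.2078]
tool_rot: [0.853, 3.022, 0.003]
ft_force: [0.1, -0.5, 0.4]
grip_width: 0.007
```

Run:
```python
from arc import *
s=ctrl.get_state()
for k in('time','position','tool_rot','ft_force'):print(k,s[k])
np.save('w6.npy',np.concatenate(cam('wrist')[1:]))
for n in ("wrist",):
    im=ctrl.get_image(n);cv2.imwrite(f"pics/{n}6.png",cv2.cvtColor(im,cv2.COLOR_RGB2BGR))
im=cv2.imread('pics/wrist6.png');cv2.imwrite('pics/wz6.png',cv2.resize(im[0:235,180:420],None,fx=2.5,fy=2.5,interpolation=cv2.INTER_CUBIC))
```

```text
time 8.6
position [0.54243645 0.24463268 0.20782566]
tool_rot [8.52819939e-01 3.02170314e+00 2.93957483e-03]
ft_force [ 0.05759094 -0.47656048  0.43580402]
```

View pics/wz6.png

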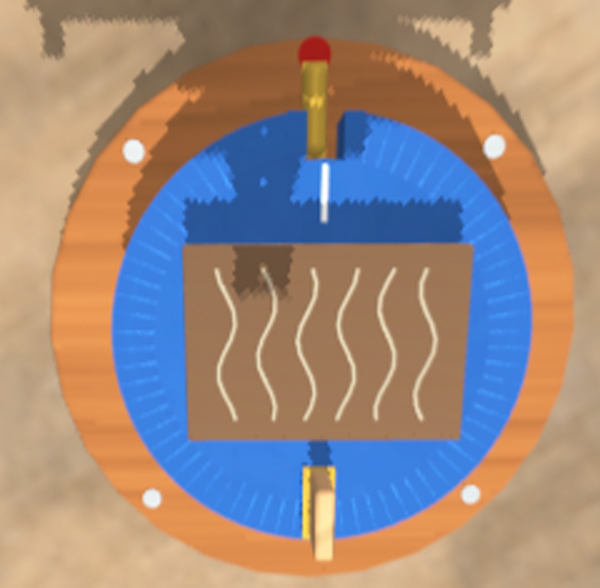

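Run:
```python
from arc import *
im=cv2.imread('pics/wrist6.png');cv2.imwrite('pics/wzz6.png',cv2.resize(im[10:100,280:340],None,fx=6.5,fy=6.5,interpolation=cv2.INTER_CUBIC))
v=np.load('w6.npy');c=(cam('wrist')[0],v[:3],v[3:])
q=lambda u,w:np.array([180+(u+.5)/2.5-.5,(w+.5)/2.5-.5])
b=.049
disc=[(q(183,243),(.0325,.0475,b)),(q(473,244),(.0325,-.0475,b)),(q(459,439),(-.0325,-.0475,b)),(q(188,439),(-.0325,.0475,b)),
(q(315,559),(-.073,.0035,.058)),(q(333,558),(-.073,-.0035,.058)),(q(326,165),(.0575,0,.028)),(q(324,222),(.039,0,.028))]
rim=[q(313,38),q(573,310),q(310,575),q(51,310),q(492,113),q(497,505),q(130,505),q(125,122)]
pin=[(q(314,50),.024),(q(315,70),.0295),(q(316,130),.0295)]
x0=[.502,.294,2.58,2.58]
x=fit(c,disc,rim,pin,.031,x0)
x=fit(c,disc[:6],rim,pin,.031,x0)
for n,(X,Y,Z) in dict(nl=(.06,.00625,.028),nr=(.06,-.00625,.028),nrb=(.06,-.00625,0),ol=(.0747,.00625,.028),orr=(.0747,-.00625,.028)).items():
    for th in(x[2],x[3]):
        P=proj(c,[x[0]+X*np.cos(th)-Y*np.sin(th),x[1]+X*np.sin(th)+Y*np.cos(th),.031+Z])[0];print(n,((P-[180,0])*2.5).round(0),end=' ')
```

```text
C [0.5049 0.294 ] notch 148.54 pin 149.75 res [-0.6 -0.4  1.  -0.8  0.7  0.4 -0.5  0.5 -0.8 -0.   0.   0.3 -0.4  0.4
 -0.1  0.8 -0.5 -1.3 -0.6  0.2 -1.9  1.7  0.5  0.1  0.1  0.1 -0.2]
C [0.505  0.2938] notch 148.65 pin 149.66 res [-0.9 -0.   0.8 -0.7  0.6  0.5 -0.6  0.8 -0.8  0.1  0.   0.5 -0.4 -1.2
 -0.7  0.1 -1.7  1.7  0.3  0.2  0.1  0.1 -0.2]
nl [305. 158.] nl [302. 158.] nr [342. 158.] nr [339. 157.] nrb [334. 167.] nrb [332. 167.] ol [306. 110.] ol [302. 110.] orr [344. 110.] orr [340. 109.]
```

View pics/wzz6.png

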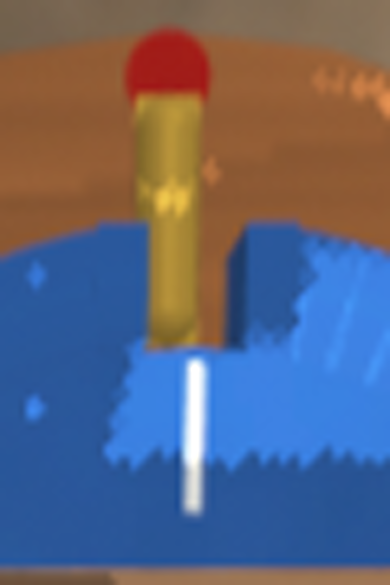

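The notch is about 1.1° (1.3 mm) short of the pin. The push followed the command closely, so one more 1° nudge will centre it.

Run:
```python
from arc import *
rows(np.array([.5416,.2447]),np.radians(58.5),[-36,-32,-30.4],[0,0,0],H=.0075)
```

```text
[[0, 0, np.float64(0.079)], [np.float64(0.0004), np.float64(0.0063), 0]] a -36 [0.5446 0.2503] clear 0.041
[[0, 0, np.float64(0.009)], [np.float64(-0.0005), np.float64(0.0104), 0]] a -32 [0.5475 0.2533] clear 0.041
[[0, 0, np.float64(-0.019)], [np.float64(-0.0008), np.float64(0.0121), 0]] a -30.4 [0.5486 0.2546] clear 0.041
```

Call:
step_arm:
  plan:
    - [[0,0,0],[0,0,0.05],255]
    - [[0,0,-0.01],[0,0,0.1],255]
    - [[0,0,-0.019],[0,0,0.12],255]
    - [[0,0,-0.019],[0,0.006,0.12],255]
    - [[0,0,-0.019],[-0.0004,0.0095,0.12],255]
    - [[0,0,-0.019],[-0.0006,0.0112,0.12],255]
    - [[0,0,-0.019],[-0.0008,0.0122,0.12],255]
    - [[0,0,-0.019],[-0.0008,0.0122,0.12],255]
    - [[0,0,-0.019],[-0.0008,0.0122,0.12],255]
    - [[0,0,-0.019],[-0.0008,0.008,0.12],255]

```text
time: 9.9
position: [0.5473, 0.252, 0.0857]
tool_rot: [0.823, 3.031, 0.003]
ft_force: [0.5, -0.8, 0.5]
grip_width: 0.008
```

Call:
step_arm:
  plan:
    - [[0,0,0],[0,-0.007,0],255]
    - [[0,0,0],[0,-0.007,-0.02],255]
    - [[0,0,0],[0,-0.007,-0.06],255]
    - [[0,0,0],[0,-0.007,-0.1],255]
    - [[0,0,0],[0,-0.007,-0.12],255]
    - [[0,0,0],[0,-0.007,-0.12],255]
    - [[0,0,0],[0,-0.007,-0.12],255]
    - [[0,0,0],[0,-0.007,-0.12],255]
    - [[0,0,0],[0,-0.007,-0.12],255]
    - [[0,0,0],[0,-0.007,-0.12],255]

```text
time: 11.15
position: [0.5431, 0.2451, 0.2051]
tool_rot: [-0.824, -3.031, 0.001]
ft_force: [0.4, 0.3, -0.7]
grip_width: -0.001
```

Run:
```python
from arc import *
s=ctrl.get_state()
for k in('time','position','tool_rot','ft_force'):print(k,s[k])
np.save('w7.npy',np.concatenate(cam('wrist')[1:]))
im=ctrl.get_image('wrist');cv2.imwrite("pics/wrist7.png",cv2.cvtColor(im,cv2.COLOR_RGB2BGR))
im=cv2.imread('pics/wrist7.png');cv2.imwrite('pics/wz7.png',cv2.resize(im[0:235,180:420],None,fx=2.5,fy=2.5,interpolation=cv2.INTER_CUBIC))
```

```text
time 11.15
position [0.54312813 0.24505073 0.20505836]
tool_rot [-8.23898086e-01 -3.03106711e+00  7.69260685e-04]
ft_force [ 0.35583886  0.32135731 -0.68466629]
```

View pics/wz7.png

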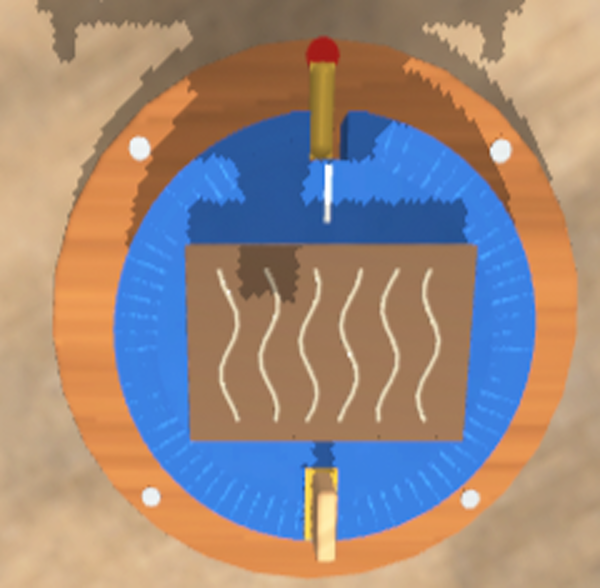

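The pin is at x≈321 and the line at 328 with about 5 px of parallax, so the notch is within roughly 0.5–1 mm. Now I'll go over the block's middle and down to just above it.

Call:
step_arm:
  plan:
    - [[0,0,0],[0.015,0.006,0],255]
    - [[0,0,0],[0.03,0.012,0],255]
    - [[0,0,0],[0.045,0.018,0],255]
    - [[0,0,0],[0.0584,0.0224,0],255]
    - [[0,0,0],[0.0584,0.0224,0.03],255]
    - [[0,0,0],[0.0584,0.0224,0.06],255]
    - [[0,0,0],[0.0584,0.0224,0.085],255]
    - [[0,0,0],[0.0584,0.0224,0.1],255]
    - [[0,0,0],[0.0584,0.0224,0.105],255]
    - [[0,0,0],[0.0584,0.0224,0.105],255]

```text
time: 12.45
position: [0.5045, 0.2943, 0.101]
tool_rot: [0.824, 3.031, 0.001]
ft_force: [0.0, 0.4, -0.1]
grip_width: 0.003
```

Run:
```python
from arc import *
s=ctrl.get_state()
for k in('time','position','tool_rot','ft_force'):print(k,s[k])
im=ctrl.get_image('scene');im=cv2.cvtColor(im,cv2.COLOR_RGB2BGR)
cv2.imwrite('pics/sz8.png',cv2.resize(im[100:300,180:390],None,fx=2.8,fy=2.8))
```

```text
time 12.45
position [0.50451024 0.29427501 0.10102732]
tool_rot [8.23746838e-01 3.03118732e+00 8.04654942e-04]
ft_force [ 0.0357985   0.39675405 -0.14990076]
```

View pics/sz8.png

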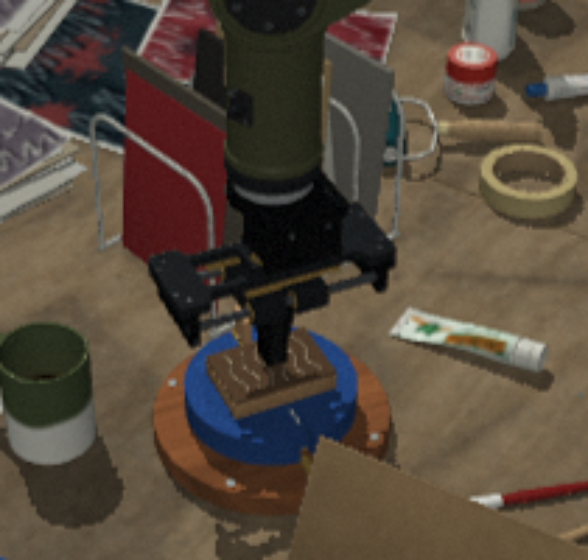

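The fingertips are above the block's middle, 7 mm short of contact. I'll start pressing slowly.

Call:
step_arm:
  plan:
    - [[0,0,0],[0,0,0.003],255]
    - [[0,0,0],[0,0,0.005],255]
    - [[0,0,0],[0,0,0.006],255]
    - [[0,0,0],[0,0,0.007],255]
    - [[0,0,0],[0,0,0.008],255]
    - [[0,0,0],[0,0,0.009],255]
    - [[0,0,0],[0,0,0.01],255]
    - [[0,0,0],[0,0,0.0105],255]
    - [[0,0,0],[0,0,0.011],255]
    - [[0,0,0],[0,0,0.011],255]

```text
time: 13.75
position: [0.5044, 0.294, 0.0906]
tool_rot: [0.824, 3.031, 0.001]
ft_force: [-2.6, -1.1, 5.2]
grip_width: 0.01
```

Call:
step_arm:
  plan:
    - [[0,0,0],[0,0,0.001],255]
    - [[0,0,0],[0,0,0.0015],255]
    - [[0,0,0],[0,0,0.002],255]
    - [[0,0,0],[0,0,0.0025],255]
    - [[0,0,0],[0,0,0.003],255]
    - [[0,0,0],[0,0,0.0035],255]
    - [[0,0,0],[0,0,0.004],255]
    - [[0,0,0],[0,0,0.0045],255]
    - [[0,0,0],[0,0,0.005],255]
    - [[0,0,0],[0,0,0.005],255]

```text
time: 15.0
position: [0.5044, 0.294, 0.0865]
tool_rot: [-0.824, -3.032, -0.001]
ft_force: [-3.9, -3.6, 11.5]
grip_width: 0.007
```

Call:
step_arm:
  plan:
    - [[0,0,0],[0,0,0.0005],255]
    - [[0,0,0],[0,0,0.001],255]
    - [[0,0,0],[0,0,0.0015],255]
    - [[0,0,0],[0,0,0.002],255]
    - [[0,0,0],[0,0,0.002],255]
    - [[0,0,0],[0,0,0.002],255]
    - [[0,0,0],[0,0,0.002],255]
    - [[0,0,0],[0,0,0.002],255]
    - [[0,0,0],[0,0,0.002],255]
    - [[0,0,0],[0,0,0.002],255]

```text
time: 16.25
position: [0.5044, 0.294, 0.0865]
tool_rot: [-0.824, -3.031, -0.001]
ft_force: [-8.0, -5.2, 21.9]
grip_width: 0.006
```

It stopped hard at 0.0865 with force rising to 22 N, a total travel of about 7 mm. I'll lift off and check.

Call:
step_arm:
  plan:
    - [[0,0,0],[0,0,-0.004],255]
    - [[0,0,0],[0,0,-0.01],255]
    - [[0,0,0],[0,0,-0.03],255]
    - [[0,0,0],[0,0,-0.06],255]
    - [[0,0,0],[0,0,-0.09],255]
    - [[0,0,0],[-0.02,-0.01,-0.12],255]
    - [[0,0,0],[-0.04,-0.02,-0.12],255]
    - [[0,0,0],[-0.0584,-0.0224,-0.12],255]
    - [[0,0,0],[-0.0584,-0.0224,-0.12],255]
    - [[0,0,0],[-0.0584,-0.0224,-0.12],255]

```text
time: 17.5
position: [0.5425, 0.246, 0.2017]
tool_rot: [-0.822, -3.03, 0.001]
ft_force: [-0.7, 0.2, -0.3]
grip_width: 0.003
```

Run:
```python
from arc import *
s=ctrl.get_state()
for k in('time','position','tool_rot','ft_force'):print(k,s[k])
np.save('w9.npy',np.concatenate(cam('wrist')[1:]))
im=ctrl.get_image('wrist');im=cv2.cvtColor(im,cv2.COLOR_RGB2BGR);cv2.imwrite("pics/wrist9.png",im)
cv2.imwrite('pics/wz9.png',cv2.resize(im[0:235,180:420],None,fx=2.5,fy=2.5,interpolation=cv2.INTER_CUBIC))
im=ctrl.get_image('scene');im=cv2.cvtColor(im,cv2.COLOR_RGB2BGR)
cv2.imwrite('pics/sz9.png',cv2.resize(im[200:300,220:340],None,fx=5,fy=5,interpolation=cv2.INTER_CUBIC))
```

```text
time 17.5
position [0.54250652 0.24598324 0.20172275]
tool_rot [-8.22157815e-01 -3.03038625e+00  7.64046814e-04]
ft_force [-0.74574695  0.18212831 -0.28486276]
```

View pics/wz9.png

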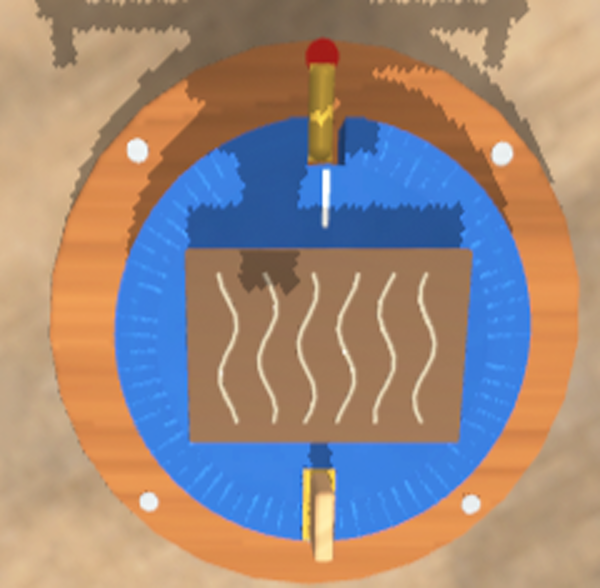

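View pics/sz9.png

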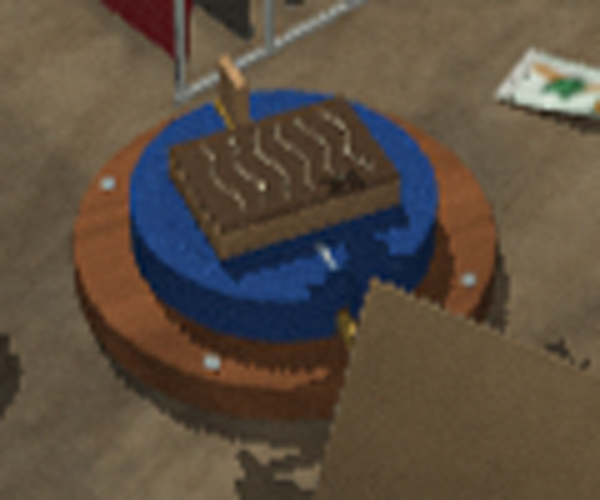

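Run:
```python
from arc import *
v=np.load('w9.npy');c=(cam('wrist')[0],v[:3],v[3:])
q=lambda u,w:np.array([180+(u+.5)/2.5-.5,(w+.5)/2.5-.5])
b=.049
disc=[(q(186,249),(.0325,.0475,b)),(q(471,249),(.0325,-.0475,b)),(q(458,442),(-.0325,-.0475,b)),(q(189,442),(-.0325,.0475,b)),
(q(316,562),(-.073,.0035,.058)),(q(333,560),(-.073,-.0035,.058)),(q(326,170),(.0575,0,.028)),(q(325,227),(.039,0,.028))]
rim=[q(313,39),q(578,310),q(312,582),q(50,310)]
pin=[(q(322,52),.024),(q(322,72),.0295),(q(321,130),.0295)]
for z in(.024,.0265,.029,.031):
    print(z);fit(c,disc,rim,pin,z,[.504,.294,2.6,2.6])
```

```text
0.024
C [0.5047 0.294 ] notch 149.73 pin 149.86 res [-1.3 -1.   1.7 -1.2  1.1  0.4 -0.4  0.5 -0.9 -0.2  0.2  0.6 -0.2  0.2
 -0.3  0.5 -0.7 -1.8 -1.  -0.1 -0.1  0.1  0.1]
0.0265
C [0.5045 0.294 ] notch 149.74 pin 149.77 res [-1.8 -1.4  2.3 -1.5  1.6  0.8 -0.8  0.9 -0.9  0.5  0.3  1.3 -0.1 -0.4
 -0.2  0.1 -0.9 -1.7 -0.9 -0.2 -0.1  0.1  0. ]
0.029
C [0.5043 0.2939] notch 149.75 pin 149.67 res [-2.3 -1.6  3.  -1.8  2.2  1.2 -1.3  1.4 -0.9  1.4  0.4  2.2 -0.1 -0.9
 -0.2 -0.2 -1.  -1.6 -0.8 -0.3 -0.1  0.1  0. ]
0.031
C [0.5042 0.2938] notch 149.76 pin 149.59 res [-2.7 -1.7  3.4 -1.9  2.6  1.7 -1.6  1.9 -0.9  2.2  0.5  3.  -0.  -1.2
 -0.1 -0.3 -1.  -1.5 -0.8 -0.4 -0.1  0.1  0. ]
```

The fit agrees with seated: the residuals are smallest at a 24 mm underside, and notch and pin agree within 0.2°. Handing in.

```bash
python3 -c "
from bench import ctrl
print(ctrl.close_job(),ctrl.get_state()['time'])"
```

```text
the job is handed in; nothing more can be done
the job is handed in; nothing more can be done
```

I turned the disc about 66° by pushing the tab sideways with the closed fingertips, at about 3.5 N in the readings between moves. A last 1° nudge centred the notch on the pin. I then pressed the middle of the block down, lifted clear and handed the job in; the clock read 17.5 s just before.

- **Seating:** the fingertips stopped hard at about 72.5 mm, against 73 mm expected when seated. The press force rose to 22 N without further travel.
- **Camera fit:** it showed notch and pin within about 0.2° (149.7° against 149.9°). Of the underside heights I tried (24 to 31 mm), the seated 24 mm fitted best, though the picture alone fixes height only to a few millimetres.
- **Surroundings:** the arm was clear at hand-in, with the tool at 0.20 m and no contact force. I planned the moves to miss the surrounding things and saw nothing shifted in the pictures, but I did not measure their final positions.
- **Disagreements:** the fingertip was thinner than I first assumed, so the disc lagged the commanded angle by about 8° until I corrected for it. The top and wrist cameras differed by about 1° on the pin and 2–3 mm on the centre; I went by the wrist camera.

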